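# Crimp a disc through the press guard

## Task

Reach down through the guard's window over the blue lever, press the blue lever all the way down with the fingertips, keep it down for two seconds so the disc is crimped, then let it rise and come back out. Do not touch the guard, do not press the red lever, and leave the disc and everything else on the bench where it is.

Things in the scene. Friction and masses are not known exactly. Their poses are not given: they have to be found in the camera images.
- guard: The fixed press guard, a bright yellow frame with walls of thin steel bars; no part of it may be touched. In its frame x is -85 to +140 mm, y is -152 to +152 mm, flat top face 150 mm above the bench. Origin on the bench below the midpoint of its two top windows; x points to the rear, y to the left window. The yellow bars round the windows are 8 mm thick, the one between them is 40 mm wide.
- window_left (a point): Centre of the left (+y) window, level with the guard's top face; the opening is 90 mm along the guard's x and 100 mm along its y. Axes as the guard.
- window_right (a point): Centre of the right (-y) window, same size and height. The blue lever may be under either window, the red one is under the other.
- blue_pad (a point): Top centre of the blue lever's paddle (40 x 40 x 12 mm), within 13 mm of its window's centre in plan. About 130 mm above the bench when up (20 mm below the guard's top), 102 mm when fully pressed (28 mm of travel). The hinge lies along the guard's y, 100 mm behind the paddle; the paddle slopes 0.14 rad down to the rear when up, 0.14 rad down to the front when pressed.
- blue_lever (a joint): Angle of the blue lever: 0 up (at rest), 0.28 rad down on its stop. A spring brings it up again; pushing on the paddle takes about 2 N to start and 7 N to reach the stop. As it goes down a ram closes on the disc in the die.
- red_pad (a point): The same point of the red lever's paddle, under the other window; this press has no disc and is not to be pressed.
- red_lever (a joint): Angle of the red lever, as the blue one: 0 up, 0.28 rad down. Leave it up.
- disc: Loose steel disc, 38 mm across, 6 mm thick, in the die of the blue press, inside the guard under the barred rear of the roof, 50 mm behind the blue paddle. Origin at the centre of its underside, 46 mm above the bench. It stays in the die.
- tube_a: Bystander: upright clear plastic tube of discs with a white cap, 41 mm across, 90 mm tall. Origin at the centre of its underside. Leave it where it is.
- tube_b: Bystander: the same kind of tube as tube_a. Origin at the centre of its underside. Leave it where it is.
- parts_tray: Bystander: open blue tray of loose discs, 100 x 130 mm, 30 mm tall. Origin at the centre of its underside. Leave it where it is.
- tape_roll: Bystander: yellow ring of tape lying flat, 80 mm across, 20 mm tall. Origin at the centre of its underside. Leave it where it is.
- tweezers: Bystander: black tweezers lying flat, 110 mm long, 8 mm tall. Origin at the centre of its underside. Leave it where it is.
- disc_stack: Bystander: stack of six steel discs, 34 mm across, 24 mm tall. Origin at the centre of its underside. Leave it where it is.
- jar: Bystander: amber jar with a white lid, 48 mm across, 60 mm tall. Origin at the centre of its underside. Leave it where it is.
Mind the look-alikes: they are no part of the job. Leave any green look-alike of the part that bears red_pad alone.

How it is judged:
By the outcome, as a careful person would: the job done as asked, in the order asked, and still so for the second after the job is handed in, with the robot touching nothing.
It also fails if it takes over 38 s, if anything falls off the work surface, if the arm or the gripper's body presses on something with over 40 N, if the wrist force passes 120 N, or if a joint passes its speed limit or range.

## Robot

A 6-joint arm with a two-finger parallel gripper is mounted at the origin on the work surface. World frame = base frame: x ahead of the robot, y to its left, z up, the work surface at z = 0. Lengths are in m, angles in rad, forces in N, time in s.
With the tool pointing down it reaches from about 0.275 to 0.825 m from the base axis. Payload 5.2 kg.
Tool frame: the origin (TCP) lies midway between the tips of the shut fingers; the grasp point (between the pads) lies 19 mm behind it (arm.hold_point_z is the distance from the TCP to the grasp point, in m); z points along the fingers, y is the line along which they close (so a half turn about z gives the same grasp; the last joint's range is limited). The gripper opens to 93 mm and grips with 3 to 60 N. Pads are 15 mm wide; open, the fingers measure 128 mm over their backs; the gripper's body (75 mm by 188 mm) begins 65 mm behind the grasp point.
Start: joints at [0.938, 0.259, 1.535, -0, 1.348, -0.203], TCP at [0.229, 0.5, 0.219] pointing down, gripper open.
Joint ranges: [-3.14, 3.14], [-0.91, 2.08], [0.19, 2.58], [-1.22, 4.36], [0.22, 2.71], [-3.12, 3.12]. Speed limits (rad/s): [2.57, 2.57, 3.14, 3.14, 3.14, 3.14].

## Interface

Orientations are given as a rotation vector (axis times angle).
In Python, from station import get_obs, camera, get_calibration, arm gives the robot as it stands.
- The arm moves only by the tool step_arm, never from a script. Its argument "plan" is a list of rows, each an object with "translation": the shift along the tool's x, y, z scaled (see below), a list of three; "rot": the turn, a rotation vector about the tool's x, y, z scaled (see below), a list of three; "fingers": the opening in per cent of the stroke, from 0 (shut) to 100 (fully open). In form: [{"translation": [tx, ty, tz], "rot": [ax, ay, az], "fingers": fingers}, ...]. A call has 1 to 8 rows; each row is the pose to reach, as a shift and turn from the pose commanded when the call began, along the tool's axes at that moment; what a row does not reach only later rows make up. The controller multiplies each number of a shift by 0.3 m and each number of a turn by 60 degrees. A row lasts 1/8 s, in which the tool goes at most 62.5 mm and 10.7 degrees, less where a joint would pass 70% of its speed; a pose out of reach is approached as far as the arm can. A call with a number of a shift or a turn outside -1 to 1 is refused whole. A call with a gripper value outside its range is refused whole. The fingers move at their own pace and stop on an object; "force" is the grip in N (left out, the last holds). Time passes only in rows, so rows that repeat a pose let the fingers close. It gives the time, the measured TCP pose, the force, the opening and the grip force at its end, in the units of the state.
- get_obs(): the state, without advancing time (a new reading comes with each control period).
- camera(name): name is "side" or "top" or "wrist"; returns (picture, depth): 384x512x3 uint8, red, green, blue; 384x512 float32, m along the optical axis (not along the pixel's ray), 0 where there is no reading.
- get_calibration(name): a dict with "fx", "fy", "cx", "cy" (pixels), "R" (3x3) and "t" (3): a world point X has camera coordinates R X + t. Camera axes: x right, y down, z forward; pixel columns grow to the right and rows downward; lengths in m; the calibration is good to about 2 mm. A picture is of the moment at which its call begins: read the wrist's pose just before it. get_calibration takes no time and is no camera call; for the wrist camera it gives the pose at the moment of the call.
- arm.close_job(): hands the job in; it is judged then, once.
The state is a dict: "t": time; "joint_positions": joint angles; "qvel": joint speeds; "effort": joint torques, N m; "position": TCP position; "ee_rot": TCP orientation; "force": force on the tool from outside, world axes, zero at the start; "wrist_torque": the same for the moment, N m; "grip_width": finger opening in m; "finger_force": force on a finger pad.
Only numpy, scipy, OpenCV 4.12 (cv2) and the standard library are available. Lean on these libraries where they do the work, as an engineer would, in place of code of your own. Each camera call takes 0.05 s, during which the arm holds its last target. There are 200 camera calls.

## Working session

There is one attempt and no reset: what is moved stays moved. The work goes in short steps, Python scripts to look and compute and a tool call to move; the robot and the scene stay as the last step left them, time stands still between calls to the robot, and variables do not carry over. Pictures are saved under pics/ and viewed, at most 10 in all, crops included, and the job is handed in when it is done.

Besides the shell and the picture viewer there is one more tool, called by a JSON object that holds its "api" and its "payload", one argument or row to a line. step_arm: Moves the arm, as the interface text tells. Its arguments: {"type":"object","properties":{"plan":{"type":"array"},"force":{"type":"number"}},"required":["plan"]}

```bash
mkdir -p pics; python3 - <<'E'
from station import get_obs,camera,get_calibration,arm
import cv2,numpy as np
o=get_obs();print({k:np.round(v,3) for k,v in o.items()})
for n in("top","side"):
    p,d=camera(n);cv2.imwrite(f"pics/{n}0.png",p[:,:,::-1]);np.savez(f"{n}0.npz",p=p,d=d)
    c=get_calibration(n);print(n,{k:np.round(v,3).tolist() for k,v in c.items()})
E
```

```text
{'t': np.float64(0.0), 'joint_positions': array([ 0.938,  0.259,  1.536, -0.   ,  1.348, -0.203]), 'qvel': array([ 0.001, -0.001,  0.002,  0.001, -0.   ,  0.001]), 'effort': array([-1.000e-03, -4.373e+01, -2.840e+01,  7.200e-02,  4.100e-02,
       -0.000e+00]), 'position': array([0.229, 0.5  , 0.218]), 'ee_rot': array([-6.700e-01, -3.069e+00,  3.000e-03]), 'force': array([ 0.193, -0.443, -0.984]), 'wrist_torque': array([-0.007, -0.036,  0.026]), 'finger_force': np.float64(0.0), 'grip_width': np.float64(0.093)}
top {'fx': 395.818, 'fy': 395.818, 'cx': 257.842, 'cy': 186.553, 'R': [[0.021, -1.0, -0.015], [-0.996, -0.02, -0.087], [0.086, 0.017, -0.996]], 't': [0.032, 0.478, 1.117]}
side {'fx': 351.202, 'fy': 351.202, 'cx': 252.73, 'cy': 193.451, 'R': [[0.996, -0.085, 0.018], [-0.035, -0.588, -0.808], [0.079, 0.804, -0.589]], 't': [-0.466, 0.127, 0.993]}
```

View pics/top0.png

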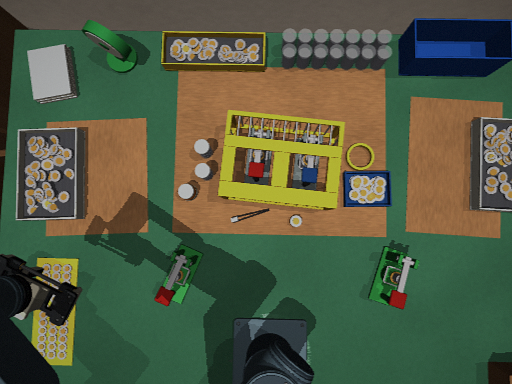

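View pics/side0.png

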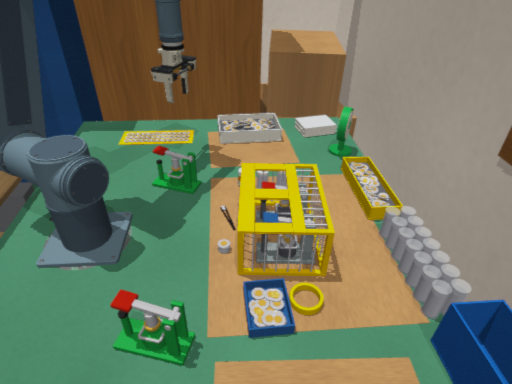

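The top view shows the guard at about (283,160), with the red paddle at (257,170) under the left window and the blue paddle at (310,175) under the right one. Next I measure them.

```bash
cat > h.py <<'E'
import numpy as np,cv2
from station import get_calibration
def pts(c,u,v,d):
    P=np.stack([(u-c['cx'])/c['fx']*d,(v-c['cy'])/c['fy']*d,d],-1)
    return (P-np.array(c['t']))@np.array(c['R'])
def ray(c,u,v,z):
    a=np.array(c['t']);R=np.array(c['R']);o=-R.T@a
    w=np.stack([(np.asarray(u)-c['cx'])/c['fx'],(np.asarray(v)-c['cy'])/c['fy'],np.ones(np.shape(u))],-1)@R
    return o+w*((z-o[2])/w[...,2])[...,None]
E
python3 - <<'E'
from h import *
for n in("top","side"):
    f=np.load(n+"0.npz");p,d=f['p'],f['d'];c=get_calibration(n)
    h=cv2.cvtColor(p,cv2.COLOR_RGB2HSV)
    v,u=np.mgrid[:384,:512];W=pts(c,u,v,d)
    roi=(d>0)&(W[...,0]>.3)&(W[...,0]<.75)&(abs(W[...,1]+.05)<.25)
    y=cv2.inRange(h,(22,120,90),(35,255,255))>0
    m=roi&y&(abs(W[...,2]-.15)<.008)
    Q=W[m];print(n,"yellow z",np.median(Q[:,2]),len(Q))
    P=ray(c,u[m],v[m],.15)[:,:2]
    r=cv2.minAreaRect((P*1000).astype(np.float32));print(r, cv2.boxPoints(r))
    for nm,lo,hi in(("blue",(100,120,40),(125,255,255)),("red",(0,150,60),(8,255,255))):
        b=(roi&(cv2.inRange(h,lo,hi)>0)&(W[...,2]>.09)&(W[...,2]<.145))
        k,l,s,ce=cv2.connectedComponentsWithStats(b.astype(np.uint8))
        for i in range(1,k):
            if s[i,4]>15:
                q=ray(c,u[l==i],v[l==i],.13)
                print(nm,s[i],W[l==i].mean(0).round(4),"ray mid",((q.min(0)+q.max(0))/2).round(4),"z",np.percentile(W[l==i][:,2],[5,50,95]).round(3), cv2.minAreaRect((q[:,:2]*1000).astype(np.float32)))
    cv2.imwrite(f"pics/{n}_crop.png",cv2.resize(p[90:225,205:360,::-1] if n=="top" else p[150:285,225:345,::-1],None,fx=4.4,fy=4.4,interpolation=cv2.INTER_CUBIC))
E
```

```text
top yellow z 0.14917410125906833 5382
((540.3030395507812, -17.777267456054688), (303.6087341308594, 225.15817260742188), 84.8419418334961) [[ 414.5321  -158.84564]
 [ 638.77844 -179.08817]
 [ 666.074    123.29111]
 [ 441.82764  143.53363]]
blue [302 167  15  16 215] [ 0.5015 -0.0921  0.1312] ray mid [ 0.5019 -0.0922  0.13  ] z [0.128 0.131 0.135] ((501.8932800292969, -92.21946716308594), (39.13771057128906, 36.37307357788086), 0.4800170063972473)
red [248 162  16  16 210] [0.5127 0.0466 0.1308] ray mid [0.5124 0.047  0.13  ] z [0.126 0.131 0.135] ((512.6399536132812, 46.53083801269531), (38.03870391845703, 37.68421173095703), 85.02662658691406)
side yellow z 0.14919205682096348 3467
((539.1759033203125, -24.357864379882812), (311.7276306152344, 224.67279052734375), 84.77741241455078) [[ 413.11832 -169.34918]
 [ 636.8584  -189.80008]
 [ 665.2335   120.63345]
 [ 441.4934   141.08435]]
blue [263 212  15  10 138] [ 0.5    -0.0938  0.1315] ray mid [ 0.501  -0.0907  0.13  ] z [0.129 0.131 0.134] ((501.1573486328125, -91.16849517822266), (35.7390022277832, 35.55950927734375), 83.79637145996094)
red [262 181  13   7  77] [0.5117 0.0479 0.1315] ray mid [0.5128 0.0526 0.13  ] z [0.128 0.132 0.134] ((513.2374267578125, 52.01880645751953), (30.383228302001953, 34.324527740478516), 83.92821502685547)
```

View pics/top_crop.png

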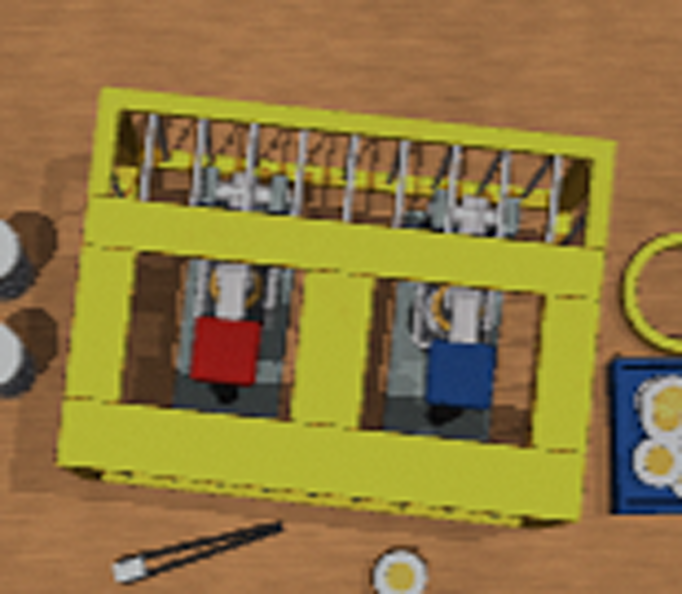

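Blue is under the right window. The pad is at about (0.5005, -0.0925, 0.131), with guard yaw about -5.15°, and its plan offset from the window centre leaves over 30 mm to the bars. Now the move numbers.

```bash
cat > m.py <<'E'
import sys,numpy as np
from scipy.spatial.transform import Rotation as Rn
from station import get_obs
o=get_obs();p=np.array(o['position']);R=Rn.from_rotvec(o['ee_rot'])
g=np.deg2rad(-5.15);y=np.array([-np.sin(g),np.cos(g),0]);z=np.array([0,0,-1.])
for s in(1,-1):
    T=Rn.from_matrix(np.stack([np.cross(s*y,z),s*y,z],1))
    print("rot/60deg",(np.rad2deg((R.inv()*T).as_rotvec())/60).round(4))
for t in eval(sys.argv[1]): print(t,"shift/0.3",(R.inv().apply(np.array(t)-p)/.3).round(4))
print(o['t'],p.round(4),o['force'].round(2),o['joint_positions'].round(3),o['grip_width'])
E
python3 m.py "[(.229,.5,.25),(.35,.25,.25),(.5005,-.0925,.25)]"
```

```text
rot/60deg [-0.0015 -0.0006 -0.3246]
rot/60deg [-8.0000e-04  2.1000e-03  2.6754e+00]
(0.229, 0.5, 0.25) shift/0.3 [ 0.0002  0.0013 -0.107 ]
(0.35, 0.25, 0.25) shift/0.3 [-0.7137 -0.5882 -0.1063]
(0.5005, -0.0925, 0.25) shift/0.3 [-1.6454 -1.417  -0.1052]
0.1 [0.2289 0.4996 0.2179] [ 0.53 -0.17  0.66] [ 0.938  0.259  1.536 -0.     1.348 -0.203] 0.09293653690136891
```

{"api": "step_arm", "payload": {
  "plan": [
    {"translation":[0,0,-0.1],"rot":[0,0,0],"fingers":0},
    {"translation":[-0.12,-0.1,-0.107],"rot":[0,0,-0.06],"fingers":0},
    {"translation":[-0.24,-0.2,-0.107],"rot":[0,0,-0.12],"fingers":0},
    {"translation":[-0.36,-0.3,-0.107],"rot":[0,0,-0.2],"fingers":0},
    {"translation":[-0.48,-0.4,-0.107],"rot":[0,0,-0.26],"fingers":0},
    {"translation":[-0.6,-0.5,-0.107],"rot":[0,0,-0.325],"fingers":0},
    {"translation":[-0.714,-0.588,-0.107],"rot":[0,0,-0.325],"fingers":0},
    {"translation":[-0.83,-0.69,-0.107],"rot":[0,0,-0.325],"fingers":0}
  ],
  "force": 20
}}

```text
t: 1.1
position: [0.3695, 0.2068, 0.2505]
ee_rot: [-0.14, -3.138, -0.0]
force: [1.1, 0.7, 0.0]
grip_width: 0.0175
finger_force: 0.0
```

```bash
python3 m.py "[(.5005,-.0925,.25)]"
```

```text
rot/60deg [ 0.     -0.0002  0.0006]
rot/60deg [ 3.0000e-04  0.0000e+00 -2.9994e+00]
(0.5005, -0.0925, 0.25) shift/0.3 [-0.5237 -0.9547  0.0017]
1.1 [0.3695 0.2068 0.2505] [1.09 0.73 0.03] [ 0.245  0.003  1.756  0.     1.383 -1.236] 0.017525950749122225
```

{"api": "step_arm", "payload": {
  "plan": [
    {"translation":[-0.09,-0.16,0],"rot":[0,0,0],"fingers":0},
    {"translation":[-0.18,-0.32,0],"rot":[0,0,0],"fingers":0},
    {"translation":[-0.27,-0.48,0],"rot":[0,0,0],"fingers":0},
    {"translation":[-0.35,-0.64,0],"rot":[0,0,0],"fingers":0},
    {"translation":[-0.44,-0.8,0],"rot":[0,0,0],"fingers":0},
    {"translation":[-0.5,-0.9,0],"rot":[0,0,0],"fingers":0},
    {"translation":[-0.523,-0.955,0],"rot":[0,0,0],"fingers":0},
    {"translation":[-0.523,-0.955,0],"rot":[0,0,0],"fingers":0}
  ]
}}

```text
t: 2.1
position: [0.4997, -0.0916, 0.2502]
ee_rot: [-0.143, -3.137, -0.001]
force: [-0.4, 0.6, 0.2]
grip_width: 0.0005
finger_force: 0.0
```

```bash
python3 m.py "[(.5005,-.0925,.15)]"; python3 - <<'E'
from h import *
from station import camera
a=[]
for n in("side","wrist"):
    p,d=camera(n);c=get_calibration(n);np.savez(n+"1.npz",p=p,d=d);a.append(p)
    h=cv2.cvtColor(p,cv2.COLOR_RGB2HSV);v,u=np.mgrid[:384,:512];W=pts(c,u,v,d)
    b=(d>0)&(cv2.inRange(h,(100,120,40),(125,255,255))>0)&(W[...,2]>.09)&(W[...,2]<.145)&(abs(W[...,0]-.5)<.05)&(abs(W[...,1]+.09)<.05)
    if b.sum():q=W[b];print(n,b.sum(),q.mean(0).round(4),q.min(0).round(4),q.max(0).round(4))
    y=(d>0)&(cv2.inRange(h,(22,120,90),(35,255,255))>0)&(abs(W[...,2]-.15)<.006)
    q=W[y];print(q.min(0).round(3),q.max(0).round(3)) if len(q) else 0
cv2.imwrite("pics/b.png",np.hstack([cv2.resize(a[0][100:300,180:350],(340,400)),cv2.resize(a[1],(460,345),).copy() if 0 else cv2.resize(a[1],(460,400))])[:,:,::-1])
E
```

```text
rot/60deg [ 0.0006 -0.0012 -0.0009]
rot/60deg [-1.8000e-03 -9.0000e-04  2.9991e+00]
(0.5005, -0.0925, 0.15) shift/0.3 [-0.0034 -0.0029  0.3341]
2.1 [ 0.4997 -0.0916  0.2502] [-0.43  0.63  0.16] [-0.401  0.163  1.579  0.     1.401 -1.881] 0.0004516412341648596
side 132 [ 0.5005 -0.0938  0.1313] [ 0.4821 -0.1127  0.1257] [ 0.5201 -0.073   0.1347]
[ 0.415 -0.181  0.144] [0.666 0.142 0.153]
wrist 1217 [ 0.5004 -0.0898  0.1321] [ 0.4813 -0.1103  0.1277] [ 0.5211 -0.0723  0.1368]
[ 0.414 -0.17   0.144] [0.666 0.137 0.154]
```

View pics/b.png

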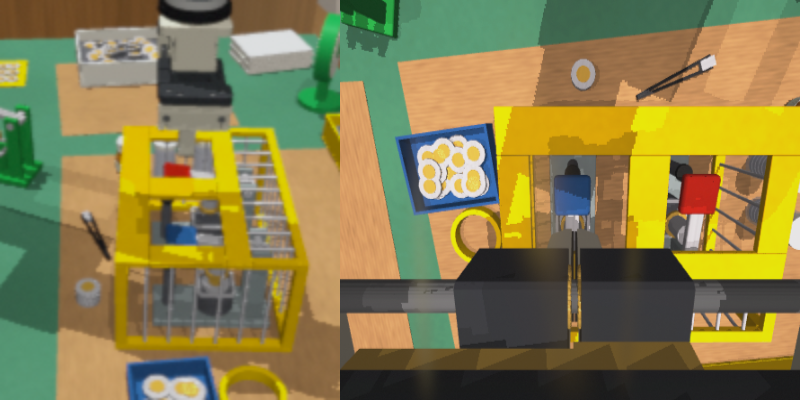

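The paddle (wrist view, about (572,195)) stands clear inside the right window. All three views agree on (0.5005, -0.092), so I descend into the window.

{"api": "step_arm", "payload": {
  "plan": [
    {"translation":[-0.003,-0.002,0.08],"rot":[0,0,0],"fingers":0},
    {"translation":[-0.003,-0.002,0.16],"rot":[0,0,0],"fingers":0},
    {"translation":[-0.003,-0.002,0.24],"rot":[0,0,0],"fingers":0},
    {"translation":[-0.003,-0.002,0.3],"rot":[0,0,0],"fingers":0},
    {"translation":[-0.003,-0.002,0.34],"rot":[0,0,0],"fingers":0},
    {"translation":[-0.003,-0.002,0.36],"rot":[0,0,0],"fingers":0},
    {"translation":[-0.003,-0.002,0.36],"rot":[0,0,0],"fingers":0}
  ]
}}

```text
t: 3.08
position: [0.5008, -0.0916, 0.1429]
ee_rot: [0.14, 3.138, 0.0]
force: [-0.2, -0.9, 0.1]
grip_width: 0.0007
finger_force: 0.0
```

```bash
python3 m.py "[(.5005,-.092,.104)]"
```

```text
rot/60deg [0.0001 0.     0.0009]
rot/60deg [-0.0000e+00  1.0000e-04 -2.9991e+00]
(0.5005, -0.092, 0.104) shift/0.3 [ 0.0007 -0.0014  0.1296]
3.075 [ 0.5008 -0.0916  0.1429] [-0.24 -0.9   0.1 ] [-0.4    0.252  1.742  0.     1.148 -1.882] 0.0007280817007360426
```

{"api": "step_arm", "payload": {
  "plan": [
    {"translation":[0,0,0.02],"rot":[0,0,0],"fingers":0},
    {"translation":[0,0,0.04],"rot":[0,0,0],"fingers":0},
    {"translation":[0,0,0.06],"rot":[0,0,0],"fingers":0},
    {"translation":[0,0,0.08],"rot":[0,0,0],"fingers":0},
    {"translation":[0,0,0.1],"rot":[0,0,0],"fingers":0},
    {"translation":[0,0,0.115],"rot":[0,0,0],"fingers":0},
    {"translation":[0,0,0.12],"rot":[0,0,0],"fingers":0},
    {"translation":[0,0,0.12],"rot":[0,0,0],"fingers":0}
  ]
}}

```text
t: 4.08
position: [0.5004, -0.092, 0.1067]
ee_rot: [-0.141, -3.138, 0.0]
force: [-3.0, -0.5, 6.3]
grip_width: 0.0005
finger_force: 3.5
```

{"api": "step_arm", "payload": {
  "plan": [
    {"translation":[0,0,0.005],"rot":[0,0,0],"fingers":0},
    {"translation":[0,0,0.009],"rot":[0,0,0],"fingers":0},
    {"translation":[0,0,0.009],"rot":[0,0,0],"fingers":0}
  ]
}}

```text
t: 4.45
position: [0.5005, -0.0921, 0.1049]
ee_rot: [-0.14, -3.138, 0.001]
force: [-6.5, 0.4, 12.2]
grip_width: 0.0004
finger_force: 6.5
```

{"api": "step_arm", "payload": {
  "plan": [
    {"translation":[0,0,0.004],"rot":[0,0,0],"fingers":0},
    {"translation":[0,0,0.006],"rot":[0,0,0],"fingers":0},
    {"translation":[0,0,0.006],"rot":[0,0,0],"fingers":0}
  ]
}}

```text
t: 4.82
position: [0.5006, -0.0921, 0.1044]
ee_rot: [0.14, 3.138, -0.001]
force: [-9.3, 1.9, 21.6]
grip_width: 0.0008
finger_force: 11.8
```

```bash
python3 - <<'E'
from h import *
from station import camera
for n in("side","wrist","top"):
    p,d=camera(n);c=get_calibration(n)
    h=cv2.cvtColor(p,cv2.COLOR_RGB2HSV);v,u=np.mgrid[:384,:512];W=pts(c,u,v,d)
    b=(d>0)&(cv2.inRange(h,(100,120,40),(125,255,255))>0)&(W[...,2]>.07)&(W[...,2]<.145)&(abs(W[...,0]-.5)<.04)&(abs(W[...,1]+.09)<.04)
    q=W[b]
    if len(q)>10:
        A=np.c_[q[:,0]-.5005,q[:,1]+.092,np.ones(len(q))];print(n,len(q),"slopes,z0",np.linalg.lstsq(A,q[:,2],rcond=None)[0].round(3),q.mean(0).round(4))
    if n=="wrist":cv2.imwrite("pics/w2.png",p[:,:,::-1])
E
```

```text
wrist 890 slopes,z0 [ 0.243 -0.081  0.105] [ 0.4881 -0.0832  0.1012]
```

View pics/w2.png

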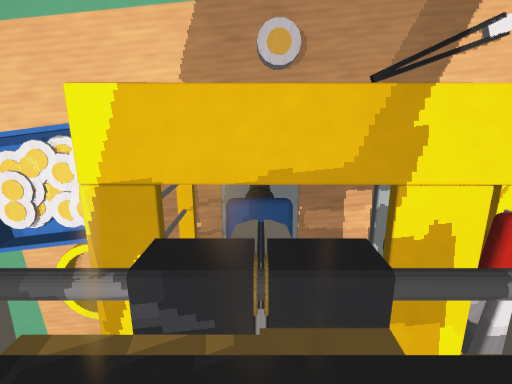

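The paddle is on its stop: the force rose 9 N over 0.5 mm, and the wrist view shows the fingertips on the blue paddle (260,225), clear of the frame. Holding.

{"api": "step_arm", "payload": {
  "plan": [
    {"translation":[0,0,0],"rot":[0,0,0],"fingers":0},
    {"translation":[0,0,0],"rot":[0,0,0],"fingers":0},
    {"translation":[0,0,0],"rot":[0,0,0],"fingers":0},
    {"translation":[0,0,0],"rot":[0,0,0],"fingers":0},
    {"translation":[0,0,0],"rot":[0,0,0],"fingers":0},
    {"translation":[0,0,0],"rot":[0,0,0],"fingers":0},
    {"translation":[0,0,0],"rot":[0,0,0],"fingers":0},
    {"translation":[0,0,0],"rot":[0,0,0],"fingers":0}
  ]
}}

```text
t: 5.98
position: [0.5006, -0.0921, 0.1044]
ee_rot: [0.14, 3.138, -0.001]
force: [-7.7, 1.1, 21.9]
grip_width: 0.0002
finger_force: 11.8
```

{"api": "step_arm", "payload": {
  "plan": [
    {"translation":[0,0,0],"rot":[0,0,0],"fingers":0},
    {"translation":[0,0,0],"rot":[0,0,0],"fingers":0},
    {"translation":[0,0,0],"rot":[0,0,0],"fingers":0},
    {"translation":[0,0,0],"rot":[0,0,0],"fingers":0},
    {"translation":[0,0,0],"rot":[0,0,0],"fingers":0},
    {"translation":[0,0,0],"rot":[0,0,0],"fingers":0},
    {"translation":[0,0,0],"rot":[0,0,0],"fingers":0},
    {"translation":[0,0,0],"rot":[0,0,0],"fingers":0}
  ]
}}

```text
t: 6.98
position: [0.5006, -0.0921, 0.1044]
ee_rot: [0.14, 3.138, -0.001]
force: [-9.2, 1.7, 22.4]
grip_width: 0.0004
finger_force: 11.8
```

{"api": "step_arm", "payload": {
  "plan": [
    {"translation":[0,0,0],"rot":[0,0,0],"fingers":0},
    {"translation":[0,0,0],"rot":[0,0,0],"fingers":0},
    {"translation":[0,0,0],"rot":[0,0,0],"fingers":0},
    {"translation":[0,0,0],"rot":[0,0,0],"fingers":0}
  ]
}}

```text
t: 7.48
position: [0.5006, -0.0921, 0.1044]
ee_rot: [0.14, 3.138, -0.001]
force: [-9.2, 1.7, 21.8]
grip_width: 0.0003
finger_force: 11.8
```

Held for 2.6 s. Now a slow rise.

{"api": "step_arm", "payload": {
  "plan": [
    {"translation":[0,0,-0.015],"rot":[0,0,0],"fingers":0},
    {"translation":[0,0,-0.03],"rot":[0,0,0],"fingers":0},
    {"translation":[0,0,-0.045],"rot":[0,0,0],"fingers":0},
    {"translation":[0,0,-0.06],"rot":[0,0,0],"fingers":0},
    {"translation":[0,0,-0.075],"rot":[0,0,0],"fingers":0},
    {"translation":[0,0,-0.09],"rot":[0,0,0],"fingers":0},
    {"translation":[0,0,-0.11],"rot":[0,0,0],"fingers":0},
    {"translation":[0,0,-0.14],"rot":[0,0,0],"fingers":0}
  ]
}}

```text
t: 8.48
position: [0.5005, -0.0918, 0.1442]
ee_rot: [-0.14, -3.137, -0.001]
force: [-0.0, 0.2, -0.1]
grip_width: 0.0004
finger_force: 0.0
```

{"api": "step_arm", "payload": {
  "plan": [
    {"translation":[0,0,-0.05],"rot":[0,0,0],"fingers":0},
    {"translation":[0,0,-0.1],"rot":[0,0,0],"fingers":0},
    {"translation":[0,0,-0.17],"rot":[0,0,0],"fingers":0},
    {"translation":[0,0,-0.25],"rot":[0,0,0],"fingers":0},
    {"translation":[0,0,-0.33],"rot":[0,0,0],"fingers":0},
    {"translation":[0,0,-0.38],"rot":[0,0,0],"fingers":0},
    {"translation":[0,0,-0.38],"rot":[0,0,0],"fingers":0},
    {"translation":[0,0,-0.38],"rot":[0,0,0],"fingers":0}
  ]
}}

```text
t: 9.48
position: [0.5003, -0.0918, 0.2575]
ee_rot: [-0.14, -3.137, -0.001]
force: [-0.7, -0.1, -0.4]
grip_width: 0.0003
finger_force: 0.0
```

```bash
python3 - <<'E'
from h import *
from station import camera,get_obs
o=get_obs();print(o['t'],o['position'],o['force'])
for n in("side","wrist"):
    p,d=camera(n);c=get_calibration(n)
    h=cv2.cvtColor(p,cv2.COLOR_RGB2HSV);v,u=np.mgrid[:384,:512];W=pts(c,u,v,d)
    for k,lo,hi,y in(("blue",(100,120,40),(125,255,255),-.092),("red",(0,150,60),(8,255,255),.047)):
        b=(d>0)&(cv2.inRange(h,lo,hi)>0)&(W[...,2]>.07)&(W[...,2]<.145)&(abs(W[...,0]-.505)<.04)&(abs(W[...,1]-y)<.04)
        q=W[b]
        if len(q)>10:print(n,k,len(q),q.mean(0).round(4))
    if n=="side":cv2.imwrite("pics/s3.png",cv2.resize(p[110:340,150:400,::-1],None,fx=2.5,fy=2.5,interpolation=cv2.INTER_CUBIC))
E
```

```text
9.475 [ 0.50034141 -0.09180769  0.25748809] [-0.70137442 -0.12788514 -0.39460147]
side blue 134 [ 0.5003 -0.094   0.1313]
side red 75 [0.512  0.0478 0.1313]
wrist blue 1204 [ 0.5004 -0.0908  0.1319]
wrist red 1506 [0.5105 0.0436 0.1317]
```

View pics/s3.png

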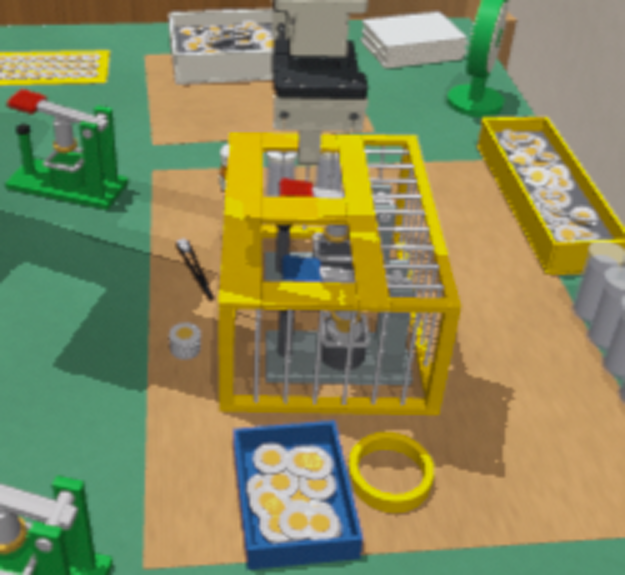

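The blue paddle (300,268) is back up, the red one (295,187) was never moved, the bench is unchanged, and the tool is above the guard.

```bash
python3 -c "
from station import arm
print(arm.close_job())"
```

```text
the job is handed in; nothing more can be done
None
```

I pressed the blue lever to its stop, held it there about 2.6 s at 22 N, let it rise and brought the tool back out above the guard. In the camera views both levers are back up and nothing else on the bench looks moved; I did not check the crimped disc itself. The job is handed in, and no verdict came back.

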